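# Line up the casting flasks for the kiln

### The job

The casting flasks have set and are to be loaded into the kiln, largest first: line all four up on the row of kiln tiles in order of size, one standing upright in the middle of each tile, the largest on the tile nearest the kiln and the smallest at the far end. Keep the flasks upright on the way, and leave the glass beaker standing where it is.

Things in the scene. Friction and masses are not known exactly. Their poses are not given: they have to be found in the camera images.
- flask_a_center (a point): the smallest casting flask: a plain upright steel sleeve, 38 mm across and 50 mm tall, filled with set white plaster that has a small crater with a green wax stub in its top. Loose, rigid, stands on its flat end. The point is its centre, 25 mm above its underside; z is its axis, up
- flask_b_center (a point): the second smallest casting flask: a plain upright steel sleeve, 47 mm across and 66 mm tall, filled with set white plaster that has a small crater with a green wax stub in its top. Loose, rigid, stands on its flat end. The point is its centre, 33 mm above its underside; z is its axis, up
- flask_c_center (a point): the second largest casting flask: a plain upright steel sleeve, 56 mm across and 84 mm tall, filled with set white plaster that has a small crater with a green wax stub in its top. Loose, rigid, stands on its flat end. The point is its centre, 42 mm above its underside; z is its axis, up
- flask_d_center (a point): the largest casting flask: a plain upright steel sleeve, 65 mm across and 102 mm tall, filled with set white plaster that has a small crater with a green wax stub in its top. Loose, rigid, stands on its flat end. The point is its centre, 51 mm above its underside; z is its axis, up
- tile_1_top (a point): cream square kiln tile, 85 x 85 mm and 12 mm thick, fixed on the grey loading board in a row of four about 100 mm apart; this one is the right-hand end of the row (least y), as seen from the robot. The point is the centre of its upper face, 20 mm above the table; x runs across the row, y along it
- tile_2_top (a point): cream square kiln tile, 85 x 85 mm and 12 mm thick, fixed on the grey loading board in a row of four about 100 mm apart; this one is second from the right, as seen from the robot. The point is the centre of its upper face, 20 mm above the table; x runs across the row, y along it
- tile_3_top (a point): cream square kiln tile, 85 x 85 mm and 12 mm thick, fixed on the grey loading board in a row of four about 100 mm apart; this one is third from the right, as seen from the robot. The point is the centre of its upper face, 20 mm above the table; x runs across the row, y along it
- tile_4_top (a point): cream square kiln tile, 85 x 85 mm and 12 mm thick, fixed on the grey loading board in a row of four about 100 mm apart; this one is the left-hand end of the row (greatest y), as seen from the robot. The point is the centre of its upper face, 20 mm above the table; x runs across the row, y along it
- kiln: the burn-out kiln: a round top-loading kiln, 260 mm across and 200 mm tall, steel shell with an open pale brick chamber and coils, its round lid swung off to its far side; fixed, and standing on the left (y > 0) or on the right (y < 0) of the table, a blue vacuum table standing on the other side. Origin: centre of its underside
- beaker_center (a point): clear glass measuring beaker with a green rim, empty, 64 mm across and 80 mm tall, standing loose off one end of the board. The point is its centre, half-way up
Things that resemble listed ones, but are neither listed nor needed, are in the scene too. What is shaped like the part that bears flask_c_center but blue or orange is not meant. What is shaped like the part that bears flask_d_center but black is not meant.

How it is judged:
By the outcome, as a careful person would: the job done as asked, in the order asked, and still so for the second after the job is handed in, with the robot touching nothing.
It also fails if it takes over 112 s, if anything falls off the work surface, if the arm or the gripper's body presses on something with over 40 N, if the wrist force passes 120 N, or if a joint passes its speed limit or range.

### The arm

A 6-joint arm with a two-finger parallel gripper is mounted at the origin on the work surface. World frame = base frame: x ahead of the robot, y to its left, z up, the work surface at z = 0. Lengths are in mm, angles in rad, forces in N, time in s.
With the tool pointing down it reaches from about 350 to 975 mm from the base axis. Payload 7.1 kg.
Tool frame: the origin (TCP) lies at the very end of the fingers, on their centre line; the grasp point (between the pads) lies 19 mm behind it (ctrl.pinch_z is the distance from the TCP to the grasp point, in mm); z points along the fingers, y is the direction in which the jaws open and shut (so a half turn about z gives the same grasp; the last joint's range is limited). The gripper opens to 88 mm and grips with 3 to 60 N. Pads are 20 mm wide; open, the fingers measure 115 mm over their backs; the gripper's body (75 mm by 178 mm) begins 61 mm behind the grasp point.
Start: joints at [-1.201, 0.423, 1.63, -0, 1.089, -0.019], TCP at [236.94, -578.329, 222.675] pointing down, gripper open.
Joint ranges: [-3, 3], [-0.9, 2.11], [0.09, 2.58], [-1.31, 4.45], [0.11, 2.69], [-2.54, 2.54]. Speed limits (rad/s): [2.39, 2.39, 3.01, 3.14, 3.14, 3.14].

### API

Orientations are given as a rotation vector (axis times angle).
In Python, from workcell import ctrl gives the robot as it stands.
- The arm moves only by the shell command python3 -m inch 'ROWS' [OPENING]. ROWS is JSON, a list of rows, each an object with "xyz": the shift along the tool's x, y, z in cm, a list of three; "spin": the turn about the tool's z in degrees. A call has 1 to 20 rows; each row is the pose to reach, as a shift and turn from the pose measured when the call began, along the tool's axes at that moment; what a row does not reach only later rows make up. A row lasts 1/10 s, in which the tool goes at most 50 mm and 8.59 degrees, less where a joint would pass 70% of its speed; a pose out of reach is approached as far as the arm can. A call with a gripper value outside its range is refused whole. OPENING is the closure, from 0 (fully open) to 1 (shut), set as the call begins (- or left out, the last holds). The fingers move at their own pace and stop on an object; the grip force is fixed at half the most. Time passes only in rows, so rows that repeat a pose let the fingers close. It gives the time, the measured TCP pose, the force and the opening at its end, in the units of the state.
- ctrl.get_obs(): the state, without advancing time (a new reading comes with each control period).
- ctrl.get_image(name): name is "scene" or "top" or "wrist"; returns the picture (400x640x3 uint8, red, green, blue); there is no depth.
- ctrl.camera_info(name): a dict with "camera_matrix" (3x3 intrinsics, pixels), "R" (3x3) and "t" (3): a world point X has camera coordinates R X + t; the wrist camera has in their place "hand_eye" (4x4, takes a point from camera to tool coordinates, whose origin is the TCP and whose axes are the flange's). Camera axes: x right, y down, z forward; pixel columns grow to the right and rows downward; lengths in mm; the calibration is good to about 2 mm. A picture is of the moment at which its call begins: read the wrist's pose just before it. camera_info takes no time and is no camera call.
- ctrl.close_job(): hands the job in, once; it reports no verdict.
The state is a dict: "t": time; "qpos": joint angles; "qvel": joint speeds; "joint_torque": joint torques, N m; "ee_pos": TCP position; "orientation": TCP orientation; "ft_force": force on the tool from outside, world axes, zero at the start; "moment": the same for the moment, N m; "width": finger opening in mm.
Only numpy, scipy, OpenCV 4.12 (cv2) and the standard library are available. Lean on these libraries where they do the work, as an engineer would, in place of code of your own. Each camera call takes 0.05 s, during which the arm holds its last target. There are 200 camera calls.

## Working session

There is one attempt and no reset: what is moved stays moved. The work goes in short steps, Python scripts to look and compute and a shell command to move; the robot and the scene stay as the last step left them, time stands still between calls to the robot, and variables do not carry over. Pictures are saved under pics/ and viewed, about 12 in all and at most 16, crops included, and the job is handed in when it is done.

```bash
mkdir -p pics; ls; python3 - <<'E'
from workcell import ctrl
import cv2,json
for n in("scene","top"):
    cv2.imwrite(f"pics/{n}0.png",ctrl.get_image(n)[:,:,::-1])
for n in("scene","top","wrist"):print(n,ctrl.camera_info(n))
print(ctrl.get_obs())
E
```

```text
pics
scene {'camera_matrix': array([[393.76007895,   0.        , 325.17072173],
       [  0.        , 393.76007895, 200.08808805],
       [  0.        ,   0.        ,   1.        ]]), 'R': array([[ 0.7950716 ,  0.60630747,  0.0158871 ],
       [ 0.39204892, -0.4937682 , -0.77620269],
       [-0.46277294,  0.62336523, -0.63028326]]), 't': array([-398.44369675, -134.16915042, 1515.12402224])}
top {'camera_matrix': array([[517.01594457,   0.        , 323.03557357],
       [  0.        , 517.01594457, 209.65278055],
       [  0.        ,   0.        ,   1.        ]]), 'R': array([[ 2.58491655e-02, -9.99665559e-01,  7.68474413e-04],
       [-9.93970928e-01, -2.57838379e-02, -1.06569170e-01],
       [ 1.06553343e-01,  1.99088289e-03, -9.94304994e-01]]), 't': array([ -16.39117247,  482.04278486, 1643.03376142])}
wrist {'camera_matrix': array([[290.60858604,   0.        , 320.63092142],
       [  0.        , 290.60858604, 195.8278962 ],
       [  0.        ,   0.        ,   1.        ]]), 'hand_eye': array([[-2.01494384e-04, -9.66715919e-01, -2.55852090e-01,
         7.05868428e+01],
       
[... 230 characters left out ...]
 1.00000000e+00]])}
{'t': 0.1, 'qpos': array([-1.20099770e+00,  4.23773546e-01,  1.63057510e+00,  3.96023453e-05,
        1.08861914e+00, -1.89613965e-02]), 'qvel': array([ 9.50839807e-05,  1.38547915e-04, -9.01337303e-04,  5.31355087e-04,
        1.25355610e-03, -1.86702032e-03]), 'joint_torque': array([ 8.40668326e-04, -5.45616317e+01, -2.74323839e+01,  6.45527872e-02,
        1.87988573e-02, -5.12551264e-05]), 'ee_pos': array([ 236.77987909, -577.88249407,  221.9888555 ]), 'orientation': array([-3.08109999e+00, -6.06533515e-01,  3.22585355e-04]), 'ft_force': array([ 0.65939539,  0.468749  , -0.33276764]), 'moment': array([-0.01603105, -0.02242776,  0.02341848]), 'width': 87.7141456123591}
```

View pics/scene0.png

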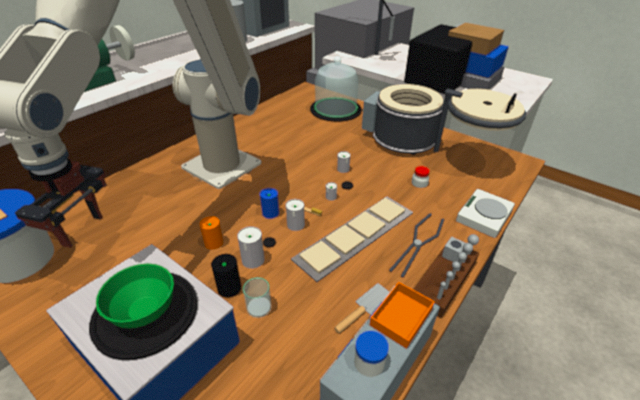

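View pics/top0.png

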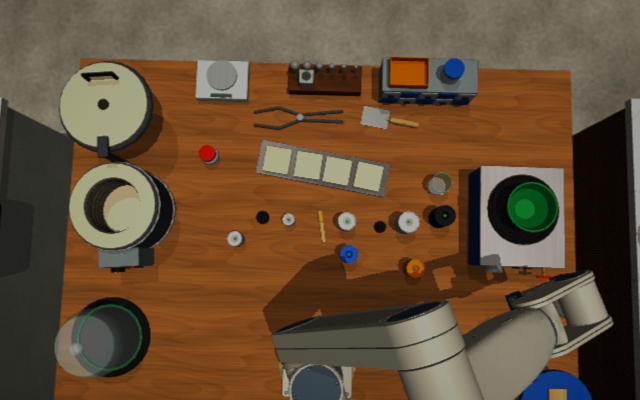

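The scene view shows the kiln at (408,115) on the left, and the top view agrees. The steel flasks in the top view are at (408,222), (346,221), (234,238) and (288,219). The tiles run from (275,160) to (370,177), and the beaker is at (439,184). The black, blue and orange look-alikes are at (442,216), (349,254) and (415,268). Next I'll measure.

```bash
cat > h.py <<'E'
from workcell import ctrl
import numpy as np,cv2
from scipy.spatial.transform import Rotation as Ro
def cast(name,uv,z):
    c=ctrl.camera_info(name);K=np.array(c["camera_matrix"])
    if name=="wrist":
        o=ctrl.get_obs();R=Ro.from_rotvec(o["orientation"]).as_matrix();H=np.array(c["hand_eye"])
        C=R@H[:3,3]+o["ee_pos"];M=R@H[:3,:3]
    else:
        M=c["R"].T;C=-M@c["t"]
    d=M@np.linalg.solve(K,[uv[0],uv[1],1]);return C+d*(z-C[2])/d[2]
def proj(name,X):
    c=ctrl.camera_info(name);p=np.array(c["camera_matrix"])@(c["R"]@X+c["t"]);return p[:2]/p[2]
def go(x,y,z,jaw=None):
    "shift in tool axes (cm) and spin (deg) to TCP x,y,z with jaw axis at world angle jaw deg"
    o=ctrl.get_obs();R=Ro.from_rotvec(o["orientation"]).as_matrix()
    s=R.T@(np.array([x,y,z])-o["ee_pos"])/10
    yaw=np.degrees(np.arctan2(R[1,1],R[0,1]))
    sp=None if jaw is None else -((jaw-yaw+90)%180-90)
    print("tcp",o["ee_pos"].round(1),"jaw",yaw.round(1),"tilt",R[2,2].round(4),"w",round(float(o["width"]),1),"shift",s.round(2),"spin",sp,"q6",o["qpos"][5].round(2),"t",o["t"])
E
python3 - <<'E'
from h import *
im=cv2.imread("pics/top0.png");hsv=cv2.cvtColor(im,cv2.COLOR_BGR2HSV)
for n,(u,v),h in(("A",(288,219),50),("B",(234,238),66),("C",(346,221),84),("D",(408,222),102)):
    r=18;p=im[v-r:v+r,u-r:u+r].min(2);m=(p>150).astype(np.uint8)
    k,l,s,c=cv2.connectedComponentsWithStats(m);i=1+s[1:,4].argmax()
    uv=s[i,:2]+(s[i,2:4]-1)/2+[u-r,v-r]
    q=cast("top",uv,h);print(n,uv,s[i],q.round(1),"w",(s[i,2:4]*(ctrl.camera_info('top')['R']@q+ctrl.camera_info('top')['t'])[2]/517).round(1))
m=cv2.inRange(hsv,(15,20,130),(40,140,255));m[:140]=0;m[200:]=0;m[:,:255]=0;m[:,392:]=0
cs=[c for c in cv2.findContours(m,cv2.RETR_EXTERNAL,cv2.CHAIN_APPROX_NONE)[0] if cv2.contourArea(c)>200]
T=[]
for c in cs:
    c=c[:,0];P=np.array([cast("top",x,20)[:2] for x in c],np.float32);b=cv2.minAreaRect(P);T.append(b[0]);print("tile",np.round(b[0],1),np.round(b[1],1),round(b[2],1))
T=np.array(sorted(T,key=lambda t:t[1]));d=T[-1]-T[0];print("row",np.degrees(np.arctan2(d[1],d[0])),np.diff(T,axis=0))
c=cv2.resize(im[135:285,215:465],None,fx=3.2,fy=3.2,interpolation=cv2.INTER_CUBIC);cv2.imwrite("pics/c1.png",c)
E
```

```text
A [288.  219.5] [13 14 11 10 37] [445.4 106.4  50. ] w [34.9 31.7]
B [234. 238.] [12 12 13 13 83] [381.5 272.4  66. ] w [40.7 40.7]
C [346.5 221. ] [ 11  10  16  17 150] [442.5 -77.8  84. ] w [49.7 52.8]
D [408.5 222. ] [  9   9  20  19 235] [ 442.8 -267.5  102. ] w [61.4 58.4]
tile [ 596.9 -147.9] [85.1 83.5] 79.6
tile [613.  -45.5] [85.1 83.7] 80.3
tile [629.4  49.7] [85.8 83.7] 82.6
tile [649.2 153.6] [91.2 92.8] 81.4
row 80.17153534918612 [[ 16.05841064 102.34363937]
 [ 16.35705566  95.20554733]
 [ 19.81756592 103.95468903]]
```

View pics/c1.png

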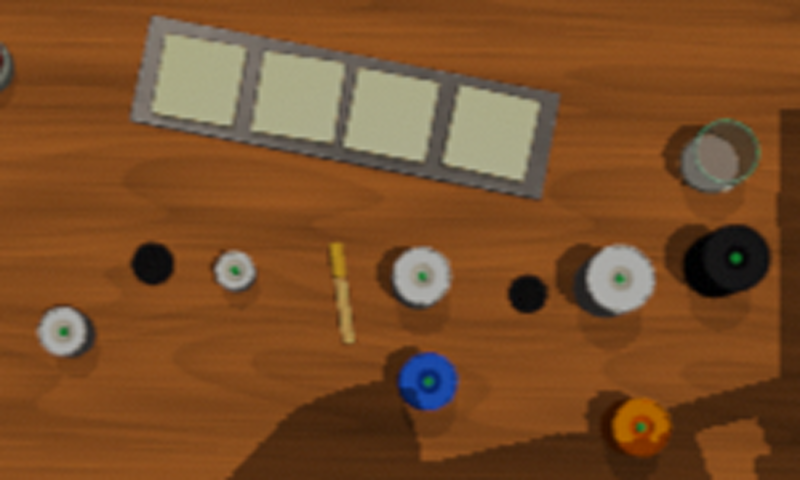

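The crop shows the four steel flasks with green wax stubs: D at (619,278), C at (421,277), A at (235,270) and B at (64,331). The measured widths match the given sizes. The tiles are at an angle of about 80°, so the jaws go across the row at about -10°. First I'll hover over D.

```bash
python3 -c "
from h import *
go(443,-267.5,240,-10)"
```

```text
tcp [ 236.8 -577.9  222. ] jaw -67.7 tilt -1.0 w 87.7 shift [ 30.85 -20.91  -1.77] spin -57.726742494881535 q6 -0.02 t 0.1
```

```bash
python3 -m inch '[{"xyz":[2,-1.4,-2],"spin":-4},{"xyz":[5,-3.4,-2],"spin":-9},{"xyz":[8.5,-5.8,-2],"spin":-16},{"xyz":[12,-8.2,-2],"spin":-23},{"xyz":[15.5,-10.5,-2],"spin":-30},{"xyz":[19,-12.9,-2],"spin":-37},{"xyz":[22.5,-15.2,-2],"spin":-43},{"xyz":[25.5,-17.3,-1.8],"spin":-48},{"xyz":[28,-19,-1.8],"spin":-53},{"xyz":[30,-20.3,-1.8],"spin":-56},{"xyz":[30.8,-20.9,-1.8],"spin":-58},{"xyz":[30.8,-20.9,-1.8],"spin":-58},{"xyz":[30.8,-20.9,-1.8],"spin":-58}]' 0
python3 - <<'E'
from h import *
go(443,-267.5,60,-10)
cv2.imwrite("pics/w1.png",ctrl.get_image("wrist")[:,:,::-1])
E
```

```text
t: 1.4
ee_pos: [442.2, -268.2, 240.1]
orientation: [-2.402, -2.023, -0.0]
ft_force: [-0.7, 0.8, -0.0]
width: 88.0
tcp [ 442.2 -268.2  240.1] jaw -9.8 tilt -1.0 w 88.0 shift [ 0.07  0.09 18.01] spin 0.22344446773551851 q6 -0.4 t 1.4
```

View pics/w1.png

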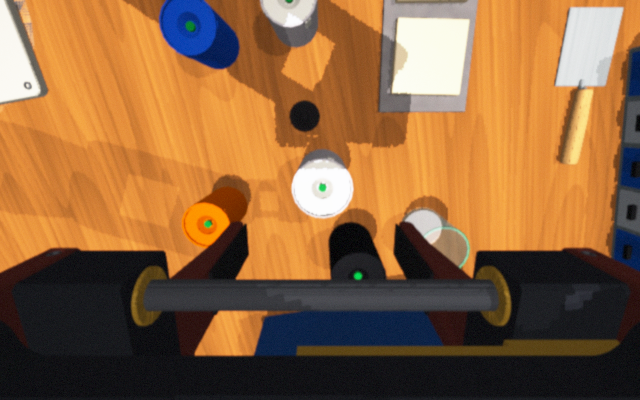

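The wrist view shows D's top at (322,187), between the finger lines. Tile 1 is at (431,56). I'll cast both.

```bash
cat >> h.py <<'E'
def blob(name,im,seed,z,lo,hi,rect=False):
    "component of colour range at seed -> world centre at height z, min-area box"
    m=cv2.inRange(cv2.cvtColor(im,cv2.COLOR_BGR2HSV),lo,hi)
    k,l=cv2.connectedComponents(m);mm=(l==l[seed[1],seed[0]]).astype(np.uint8)
    c=max(cv2.findContours(mm,cv2.RETR_EXTERNAL,cv2.CHAIN_APPROX_NONE)[0],key=cv2.contourArea)[:,0]
    P=np.array([cast(name,x,z)[:2] for x in c],np.float32);b=cv2.minAreaRect(P)
    print(name,seed,"centre",np.round(b[0],1),"size",np.round(b[1],1),round(b[2],1),"encl",np.round(cv2.minEnclosingCircle(P),1) if not rect else "")
E
sed -i 's/np.round(cv2.minEnclosingCircle(P),1)/cv2.minEnclosingCircle(P)/' h.py
python3 - <<'E'
from h import *
im=cv2.imread("pics/w1.png");print(im[187,310],im[40,431])
blob("wrist",im,(306,187),102,(0,0,190),(180,60,255))
blob("wrist",im,(431,56),20,(12,15,200),(45,110,255),1)
E
```

```text
[252 252 252] [236 252 252]
wrist (306, 187) centre [ 443.8 -270.1] size [63.2 63.9] 80.2 encl ((443.88995361328125, -269.96539306640625), 32.67210388183594)Traceback (most recent call last):
  File "<stdin>", line 4, in <module>
  File "h.py", line 26, in blob
    P=np.array([cast(name,x,z)[:2] for x in c],np.float32);b=cv2.minAreaRect(P)
                ~~~~^^^^^^^^^^
  File "h.py", line 7, in cast
    o=ctrl.get_obs();R=Ro.from_rotvec(o["orientation"]).as_matrix();H=np.array(c["hand_eye"])
ValueError: time passes only in moves, steps and waits
```

```bash
sed -i 's/^def cast/OBS=[]\ndef cast/; s/o=ctrl.get_obs();R=Ro.from_rotvec(o\["orientation"\]).as_matrix();H/OBS or OBS.append(ctrl.get_obs());o=OBS[0];R=Ro.from_rotvec(o["orientation"]).as_matrix();H/' h.py
python3 - <<'E'
from h import *
im=cv2.imread("pics/w1.png")
for s in range(130,255,30):
  try: blob("wrist",im,(431,56),20,(12,8,s),(45,110,255),1)
  except Exception as e: print(s,e)
go(443.5,-269.3,55,-10)
E
```

```text
wrist (431, 56) centre [ 596.1 -148.2] size [92.9 89.9] 77.8 encl 
wrist (431, 56) centre [ 597.1 -148.3] size [93.2 87.7] 78.2 encl 
wrist (431, 56) centre [ 596.5 -150.2] size [86.  85.6] 78.9 encl 
wrist (431, 56) centre [ 596.2 -150.4] size [84.4 84.4] 79.0 encl 
wrist (431, 56) centre [ 596.2 -150.5] size [81.3 81.8] 78.9 encl 
tcp [ 442.  -268.5  240.2] jaw -9.8 tilt -1.0 w 88.1 shift [-0.07  0.18 18.52] spin 0.18319827002319755 q6 -0.4 t 1.45
```

```bash
python3 -m inch '[{"xyz":[-0.1,0.2,2]},{"xyz":[-0.1,0.2,5]},{"xyz":[-0.1,0.2,8]},{"xyz":[-0.1,0.2,11]},{"xyz":[-0.1,0.2,14]},{"xyz":[-0.1,0.2,16.5]},{"xyz":[-0.1,0.2,18]},{"xyz":[-0.1,0.2,18.5]},{"xyz":[-0.1,0.2,18.5]}]' 0
python3 -m inch '[{"xyz":[0,0,0]},{"xyz":[0,0,0]},{"xyz":[0,0,0]},{"xyz":[0,0,0]},{"xyz":[0,0,0]},{"xyz":[0,0,0]},{"xyz":[0,0,0]},{"xyz":[0,0,0]}]' 1
python3 -m inch '[{"xyz":[0,0,-0.5]},{"xyz":[0,0,-2]},{"xyz":[0,0,-4]},{"xyz":[0,0,-6.5]},{"xyz":[0,0,-9]},{"xyz":[0,0,-11]},{"xyz":[0,0,-12]},{"xyz":[0,0,-12]}]' 1
python3 -c "
from h import *
go(647,151,180,-10)"
```

```text
tcp [ 442.  -268.5  240.2] jaw -9.8 tilt -1.0 w 88.1 shift [44.82 13.05  6.05] spin 0.18319827002319755 q6 -0.4 t 1.45$[0]: bad value
$[0]: bad value
$[0]: bad value
```

```bash
python3 -m inch '[{"xyz":[-0.1,0.2,2],"spin":0},{"xyz":[-0.1,0.2,5],"spin":0},{"xyz":[-0.1,0.2,8],"spin":0},{"xyz":[-0.1,0.2,11],"spin":0},{"xyz":[-0.1,0.2,14],"spin":0},{"xyz":[-0.1,0.2,16.5],"spin":0},{"xyz":[-0.1,0.2,18],"spin":0},{"xyz":[-0.1,0.2,18.5],"spin":0},{"xyz":[-0.1,0.2,18.5],"spin":0}]' 0
```

```text
t: 2.35
ee_pos: [443.0, -270.2, 54.7]
orientation: [-2.403, -2.02, 0.001]
ft_force: [-0.2, -0.8, 0.2]
width: 87.8
```

```bash
python3 -m inch '[{"xyz":[0,0,0],"spin":0},{"xyz":[0,0,0],"spin":0},{"xyz":[0,0,0],"spin":0},{"xyz":[0,0,0],"spin":0},{"xyz":[0,0,0],"spin":0},{"xyz":[0,0,0],"spin":0},{"xyz":[0,0,0],"spin":0},{"xyz":[0,0,0],"spin":0}]' 1
```

```text
t: 3.15
ee_pos: [443.3, -270.5, 55.4]
orientation: [-2.404, -2.021, 0.0]
ft_force: [-2.8, -1.4, 6.2]
width: 64.7
```

```bash
python3 -m inch '[{"xyz":[0,0,-0.5],"spin":0},{"xyz":[0,0,-2],"spin":0},{"xyz":[0,0,-4],"spin":0},{"xyz":[0,0,-6.5],"spin":0},{"xyz":[0,0,-9],"spin":0},{"xyz":[0,0,-11],"spin":0},{"xyz":[0,0,-12],"spin":0},{"xyz":[0,0,-12],"spin":0}]' 1
python3 - <<'E'
from h import *
go(647,151,175,-10)
cv2.imwrite("pics/w2.png",ctrl.get_image("wrist")[:,:,::-1])
E
```

```text
t: 3.95
ee_pos: [443.8, -270.7, 176.2]
orientation: [2.405, 2.022, 0.001]
ft_force: [-0.6, 0.6, -8.2]
width: 64.8
tcp [ 443.8 -270.7  176.2] jaw -9.9 tilt -1.0 w 64.8 shift [45.03 12.78  0.14] spin 0.11468725317683948 q6 -0.4 t 3.95
```

View pics/w2.png

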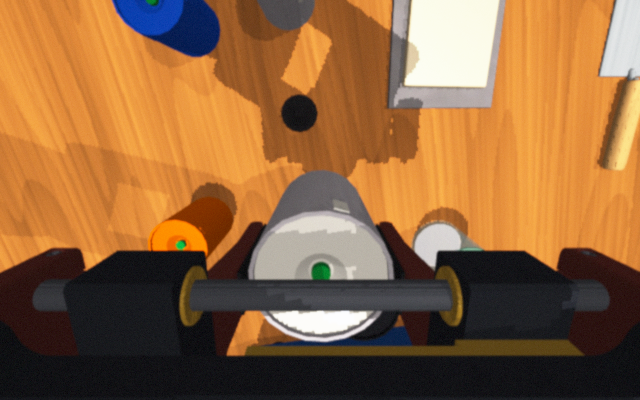

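D is held upright and centred in the jaws, with its top at (320,274). I'll carry it to about 15 cm short of tile 4 and measure that tile from there.

```bash
python3 -m inch '[{"xyz":[0.6,0.3,0],"spin":0},{"xyz":[2,0.9,0],"spin":0},{"xyz":[4.5,1.9,0],"spin":0},{"xyz":[7.5,3.2,0],"spin":0},{"xyz":[10.5,4.5,0],"spin":0},{"xyz":[13.5,5.8,0],"spin":0},{"xyz":[16.5,7,0],"spin":0},{"xyz":[19.5,8.3,0],"spin":0},{"xyz":[22.5,9.6,0],"spin":0},{"xyz":[25,10.7,0],"spin":0},{"xyz":[27.5,11.7,0],"spin":0},{"xyz":[29,12.4,0],"spin":0},{"xyz":[30,12.8,0],"spin":0},{"xyz":[30,12.8,0],"spin":0},{"xyz":[30,12.8,0],"spin":0}]' 1
python3 - <<'E'
from h import *
cv2.imwrite("pics/w3.png",ctrl.get_image("wrist")[:,:,::-1])
go(647,151,175,-10)
print(cast("wrist",(320,274),222.6))
E
```

```text
t: 5.5
ee_pos: [620.1, 2.8, 174.8]
orientation: [-2.403, -2.02, 0.002]
ft_force: [-0.3, 0.1, -6.7]
width: 64.9
tcp [620.    2.5 174.9] jaw -9.9 tilt -1.0 w 64.5 shift [15.09  0.1  -0.  ] spin 0.07879557327945008 q6 0.16 t 5.55
[621.45817039   6.89626041 222.6       ]
```

View pics/w3.png

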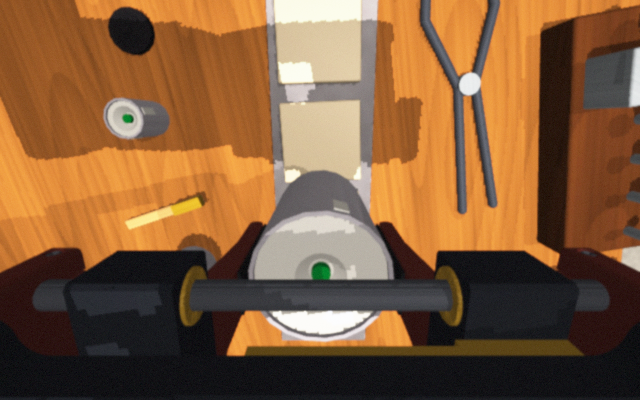

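D is still upright. Tile 4's near edge runs from (279,84) to (360,81), and tile 3's far edge from (280,104) to (359,100).

```bash
python3 - <<'E'
from h import *
P=lambda u,v,z:cast("wrist",(u,v),z)[:2]
a,b=P(279,84,20),P(360.5,81,20);print("t4 near",a,b,np.linalg.norm(a-b))
d=(a-b)/np.linalg.norm(a-b);n=np.array([d[1],-d[0]]);n*=np.sign(n[1])
print("t4 centre",(a+b)/2+42.5*n,"row dir",np.degrees(np.arctan2(n[1],n[0])))
a,b=P(280,104,20),P(359,100,20);print("t3 far",a,b);print("t3 centre",(a+b)/2-42.5*n)
f,k=P(320,212,222.6),P(320,340,222.6);print("rim",f,k,np.linalg.norm(f-k),(f+k)/2)
im=cv2.imread("pics/top0.png");m=im.min(2)
for u,v in((277,161),(308,166),(338,170),(369,177)):
    for lo in (105,125):
        blob("top",im,(u,v),20,(15,15,lo),(45,140,255),1)
E
```

```text
t4 near [596.49249032 112.93606128] [679.01451085 101.37686934] 83.32765921643012
t4 centre [643.6490899 149.2455616] row dir 82.02622960235881
t3 far [593.44277461  93.63332595] [674.93927633  83.36862188]
t3 centre [628.29543615  46.41187763]
rim [626.38040514  34.91297726] [615.51646522 -26.92314886] 62.78321180791379 [620.94843518   3.9949142 ]
top (277, 161) centre [637.6 107.5] size [207.  107.7] 80.6 encl 
top (277, 161) centre [651.5 157.4] size [99.4 97.8] 82.9 encl 
top (308, 166) centre [637.6 107.5] size [207.  107.7] 80.6 encl 
top (308, 166) centre [629.2  49.8] size [86.2 83.8] 82.8 encl 
top (338, 170) centre [614.2 -45.6] size [87.3 87.1] 80.5 encl 
top (338, 170) centre [613.1 -45.6] size [85.9 83.8] 80.8 encl 
top (369, 177) centre [ 597.2 -147.8] size [87.1 84.8] 78.9 encl 
top (369, 177) centre [ 597.2 -147.9] size [86.  83.3] 78.8 encl
```

```bash
python3 -c "
from h import *
go(644.5,149,76,-10)"
python3 -m inch '[{"xyz":[0.6,0,0],"spin":0},{"xyz":[2,0,0],"spin":0},{"xyz":[4.5,0,0],"spin":0},{"xyz":[7.5,0,0],"spin":0},{"xyz":[10.5,-0.1,0],"spin":0},{"xyz":[12.8,-0.1,0],"spin":0},{"xyz":[14.2,-0.1,0],"spin":0},{"xyz":[14.8,-0.1,0],"spin":0},{"xyz":[14.8,-0.1,0],"spin":0},{"xyz":[14.8,-0.1,0],"spin":0}]' 1
python3 -c "
from h import *
go(644.5,149,76,-10)"
```

```text
tcp [620.    2.5 174.9] jaw -9.9 tilt -1.0 w 64.5 shift [14.85 -0.09  9.9 ] spin 0.07879557327945008 q6 0.16 t 5.55
t: 6.55
ee_pos: [644.3, 147.6, 174.9]
orientation: [-2.404, -2.019, 0.003]
ft_force: [0.1, -0.5, -7.5]
width: 64.9
tcp [644.3 147.6 174.9] jaw -9.9 tilt -1.0 w 64.9 shift [0.14 0.02 9.89] spin 0.053206705506468666 q6 0.38 t 6.55
```

```bash
python3 -m inch '[{"xyz":[0.1,0,1],"spin":0},{"xyz":[0.1,0,3],"spin":0},{"xyz":[0.1,0,5],"spin":0},{"xyz":[0.1,0,7],"spin":0},{"xyz":[0.1,0,8.5],"spin":0},{"xyz":[0.1,0,9.3],"spin":0},{"xyz":[0.1,0,9.7],"spin":0},{"xyz":[0.1,0,9.9],"spin":0},{"xyz":[0.1,0,9.9],"spin":0},{"xyz":[0.1,0,9.9],"spin":0}]' 1
```

```text
t: 7.55
ee_pos: [644.8, 148.8, 76.7]
orientation: [-2.405, -2.02, 0.001]
ft_force: [-0.4, 0.1, -7.1]
width: 64.6
```

```bash
python3 -m inch '[{"xyz":[0,0,0.05],"spin":0},{"xyz":[0,0,0.1],"spin":0},{"xyz":[0,0,0.15],"spin":0},{"xyz":[0,0,0.15],"spin":0},{"xyz":[0,0,0.15],"spin":0}]' 1
```

```text
t: 8.05
ee_pos: [644.9, 148.9, 75.5]
orientation: [-2.405, -2.02, 0.001]
ft_force: [-1.0, 0.2, -4.2]
width: 64.7
```

```bash
python3 -m inch '[{"xyz":[0,0,0],"spin":0},{"xyz":[0,0,0],"spin":0},{"xyz":[0,0,0],"spin":0},{"xyz":[0,0,0],"spin":0},{"xyz":[0,0,0],"spin":0},{"xyz":[0,0,0],"spin":0}]' 0
python3 -m inch '[{"xyz":[0,0,-1],"spin":0},{"xyz":[0,0,-3],"spin":0},{"xyz":[0,0,-6],"spin":0},{"xyz":[0,0,-9.5],"spin":0},{"xyz":[0,0,-12.5],"spin":0},{"xyz":[0,0,-14.5],"spin":0},{"xyz":[0,0,-15.5],"spin":0},{"xyz":[0,0,-15.5],"spin":0}]' 0
python3 -c "
from h import *
go(442.5,-78.5,230,-10)"
```

```text
t: 8.65
ee_pos: [645.1, 148.9, 75.6]
orientation: [-2.405, -2.02, 0.0]
ft_force: [0.0, 0.0, -0.4]
width: 87.8
t: 9.45
ee_pos: [645.9, 148.9, 232.5]
orientation: [2.405, 2.02, 0.004]
ft_force: [0.2, -0.1, 0.1]
width: 87.8
tcp [645.9 148.9 232.5] jaw -9.9 tilt -1.0 w 87.8 shift [-25.91 -16.11   0.18] spin 0.05685932726103715 q6 0.38 t 9.45
```

```bash
python3 -m inch '[{"xyz":[-1,-0.6,0],"spin":0},{"xyz":[-3,-1.9,0],"spin":0},{"xyz":[-6,-3.7,0],"spin":0},{"xyz":[-9.5,-5.9,0],"spin":0},{"xyz":[-13,-8.1,0],"spin":0},{"xyz":[-16.5,-10.3,0],"spin":0},{"xyz":[-20,-12.4,0],"spin":0},{"xyz":[-23,-14.3,0],"spin":0},{"xyz":[-25,-15.5,0],"spin":0},{"xyz":[-25.9,-16.1,0],"spin":0},{"xyz":[-25.9,-16.1,0],"spin":0},{"xyz":[-25.9,-16.1,0],"spin":0}]' 0
python3 - <<'E'
from h import *
cv2.imwrite("pics/w4.png",ctrl.get_image("wrist")[:,:,::-1]);im=cv2.imread("pics/w4.png")
cv2.imwrite("pics/t4.png",ctrl.get_image("top")[:,:,::-1])
u=cv2.inRange(cv2.cvtColor(im,cv2.COLOR_BGR2HSV),(50,120,60),(75,255,255))
k,l,s,c=cv2.connectedComponentsWithStats(u);print([(x.round(0),int(y[4])) for x,y in zip(c[1:],s[1:]) if y[4]>8])
for x,y in zip(c[1:],s[1:]):
  if y[4]>8:print(x.round(1),[cast("wrist",x,h).round(1)[:2] for h in(46,62,80,98,118)])
go(442.5,-78.5,50,-10)
E
```

```text
t: 10.65
ee_pos: [442.9, -78.2, 231.5]
orientation: [-2.406, -2.02, -0.004]
ft_force: [0.0, 0.3, 0.2]
width: 87.7
[(array([293.,  12.]), 50), (array([320., 186.]), 36), (array([233., 208.]), 33)]
[293.4  11.9] [array([446.9, 104.5]), array([447.3,  99.2]), array([447.8,  93.3]), array([448.2,  87.5]), array([448.7,  80.9])]
[320.2 185.7] [array([442.4, -86.3]), array([443. , -82.8]), array([443.7, -78.8]), array([444.4, -74.8]), array([445.2, -70.3])]
[233.2 208.1] [array([330.3, -95.9]), array([336.1, -91.9]), array([342.6, -87.4]), array([349.1, -82.9]), array([356.3, -77.9])]
tcp [443.3 -77.8 231.6] jaw -9.9 tilt -1.0 w 88.1 shift [-0.12 -0.1  18.16] spin 0.10784055563776462 q6 -0.03 t 10.75
```

View pics/w4.png

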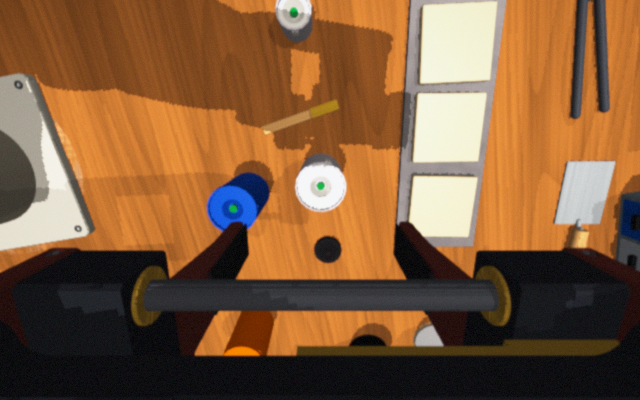

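C's top is at (320,186). The blue look-alike at (233,208) is clear of the jaw path, and tiles 1–3 are at (442,207), (450,128) and (458,42).

```bash
python3 -m inch '[{"xyz":[-0.1,0,2],"spin":0},{"xyz":[-0.1,0,5],"spin":0},{"xyz":[-0.1,0,8],"spin":0},{"xyz":[-0.2,0,11],"spin":0},{"xyz":[-0.2,0,14],"spin":0},{"xyz":[-0.2,0,16.5],"spin":0},{"xyz":[-0.2,0,18],"spin":0},{"xyz":[-0.2,0,18.8],"spin":0},{"xyz":[-0.2,0,19],"spin":0},{"xyz":[-0.2,0,19],"spin":0}]' 0
python3 - <<'E'
from h import *
im=cv2.imread("pics/w4.png")
o=ctrl.get_obs();print(o["ee_pos"],o["ft_force"])
o["ee_pos"]=np.array([443.3,-77.8,231.6]);OBS.append(o)
for s in((442,207),(450,128),(458,42)):blob("wrist",im,s,20,(12,8,205),(45,110,255),1)
im=cv2.imread("pics/t4.png");u=cv2.inRange(cv2.cvtColor(im,cv2.COLOR_BGR2HSV),(45,90,40),(80,255,255))
k,l,s,c=cv2.connectedComponentsWithStats(u)
for x,y in zip(c[1:],s[1:]):
  if 2<y[4]<200 and x[0]>200 and x[0]<460:print(x.round(1),y[4],cast("top",x,118).round(1),cast("top",x,80).round(1))
E
```

```text
t: 11.75
ee_pos: [443.8, -79.2, 41.7]
orientation: [2.404, 2.022, 0.004]
ft_force: [0.6, -1.0, 0.2]
width: 88.0
[443.79710652 -79.23894706  41.69934741] [ 0.59569667 -1.03398058  0.19582752]
wrist (442, 207) centre [ 596.8 -149. ] size [84.3 84.2] 79.2 encl 
wrist (450, 128) centre [612.6 -47. ] size [84.7 84.3] 80.8 encl 
wrist (458, 42) centre [628.5  48.5] size [84.1 84.2] 82.8 encl 
[274.5 152.5] 4 [645.8 150.2 118. ] [654.1 154.   80. ]
[444.5 215.2] 13 [ 465.2 -374.4  118. ] [ 469.1 -383.3   80. ]
[288. 219.] 5 [441.1 101.7 118. ] [444.4 104.4  80. ]
[234.5 238.5] 4 [377.6 261.8 118. ] [379.4 268.3  80. ]
```

```bash
python3 -m inch '[{"xyz":[0,0,0],"spin":0},{"xyz":[0,0,0],"spin":0},{"xyz":[0,0,0],"spin":0},{"xyz":[0,0,0],"spin":0},{"xyz":[0,0,0],"spin":0},{"xyz":[0,0,0],"spin":0},{"xyz":[0,0,0],"spin":0},{"xyz":[0,0,0],"spin":0},{"xyz":[0,0,0],"spin":0}]' 1
python3 -m inch '[{"xyz":[0,0,-0.5],"spin":0},{"xyz":[0,0,-2],"spin":0},{"xyz":[0,0,-4],"spin":0},{"xyz":[0,0,-6.5],"spin":0},{"xyz":[0,0,-9],"spin":0},{"xyz":[0,0,-11],"spin":0},{"xyz":[0,0,-12],"spin":0},{"xyz":[0,0,-12],"spin":0}]' 1
python3 -c "
from h import *
go(628.5,48.5,62.5,-9)"
```

```text
t: 12.65
ee_pos: [443.4, -79.2, 42.0]
orientation: [-2.404, -2.022, -0.004]
ft_force: [-2.5, 0.1, 6.0]
width: 55.1
t: 13.45
ee_pos: [443.9, -79.6, 163.0]
orientation: [2.403, 2.021, 0.006]
ft_force: [0.1, -0.5, -4.3]
width: 55.7
tcp [443.9 -79.6 163. ] jaw -9.9 tilt -1.0 w 55.7 shift [15.76 15.95 10.14] spin -0.8703124254913774 q6 -0.03 t 13.45
```

```bash
python3 -m inch '[{"xyz":[0.4,0.4,0],"spin":0},{"xyz":[1.5,1.5,0],"spin":0},{"xyz":[3.3,3.3,0],"spin":0},{"xyz":[5.3,5.4,0],"spin":0},{"xyz":[7.4,7.5,0],"spin":0},{"xyz":[9.5,9.6,0],"spin":0},{"xyz":[11.6,11.7,0],"spin":0},{"xyz":[13.5,13.6,0],"spin":0},{"xyz":[14.9,15.1,0],"spin":0},{"xyz":[15.6,15.8,0],"spin":0},{"xyz":[15.8,16,0],"spin":0},{"xyz":[15.8,16,0],"spin":0},{"xyz":[15.8,16,0],"spin":0}]' 1
python3 -c "
from h import *
go(628.5,48.5,62.5,-9)"
```

```text
t: 14.75
ee_pos: [627.7, 48.3, 163.5]
orientation: [2.404, 2.021, 0.004]
ft_force: [0.3, 0.0, -2.6]
width: 55.7
tcp [627.7  48.3 163.5] jaw -9.9 tilt -1.0 w 55.7 shift [ 0.02  0.05 10.1 ] spin -0.8894315624354476 q6 0.23 t 14.75
```

```bash
python3 -m inch '[{"xyz":[0,0,1],"spin":0},{"xyz":[0,0,3],"spin":0},{"xyz":[0,0,5],"spin":0},{"xyz":[0,0,7],"spin":0},{"xyz":[0,0,8.5],"spin":0},{"xyz":[0,0,9.3],"spin":0},{"xyz":[0,0,9.7],"spin":0},{"xyz":[0,0,10],"spin":0},{"xyz":[0,0,10.1],"spin":0},{"xyz":[0,0,10.1],"spin":0},{"xyz":[0,0,10.1],"spin":0}]' 1
```

```text
t: 15.85
ee_pos: [628.4, 48.4, 63.1]
orientation: [2.403, 2.021, 0.006]
ft_force: [0.1, -0.4, -3.9]
width: 55.5
```

```bash
python3 -m inch '[{"xyz":[0,0,0.05],"spin":0},{"xyz":[0,0,0.1],"spin":0},{"xyz":[0,0,0.13],"spin":0},{"xyz":[0,0,0.13],"spin":0}]' 1
python3 -m inch '[{"xyz":[0,0,0],"spin":0},{"xyz":[0,0,0],"spin":0},{"xyz":[0,0,0],"spin":0},{"xyz":[0,0,0],"spin":0},{"xyz":[0,0,0],"spin":0},{"xyz":[0,0,0],"spin":0},{"xyz":[0,0,0],"spin":0}]' 0
python3 -m inch '[{"xyz":[0,0,-1],"spin":0},{"xyz":[0,0,-3],"spin":0},{"xyz":[0,0,-6],"spin":0},{"xyz":[0,0,-9.5],"spin":0},{"xyz":[0,0,-12.5],"spin":0},{"xyz":[0,0,-14.5],"spin":0},{"xyz":[0,0,-15.5],"spin":0},{"xyz":[0,0,-15.5],"spin":0}]' 0
python3 -c "
from h import *
go(381,271.5,220,0)"
```

```text
t: 16.25
ee_pos: [628.6, 48.5, 62.1]
orientation: [2.403, 2.021, 0.006]
ft_force: [-0.3, 0.1, -0.3]
width: 55.7
t: 16.95
ee_pos: [628.5, 48.5, 62.1]
orientation: [2.403, 2.021, 0.006]
ft_force: [0.6, -0.1, 0.2]
width: 87.8
t: 17.75
ee_pos: [628.7, 48.3, 218.9]
orientation: [2.402, 2.019, 0.01]
ft_force: [1.7, 0.9, 0.5]
width: 87.8
tcp [628.7  48.3 218.9] jaw -9.9 tilt -1.0 w 87.8 shift [ 17.73 -28.23  -0.26] spin -9.885712130045249 q6 0.23 t 17.75
```

```bash
python3 -m inch '[{"xyz":[0.7,-1.1,0],"spin":0},{"xyz":[2,-3.2,0],"spin":0},{"xyz":[4.2,-6.7,0],"spin":0},{"xyz":[6.5,-10.3,0],"spin":0},{"xyz":[8.8,-14,0],"spin":0},{"xyz":[11.1,-17.7,0],"spin":0},{"xyz":[13.4,-21.3,0],"spin":0},{"xyz":[15.4,-24.5,0],"spin":0},{"xyz":[16.9,-26.9,0],"spin":0},{"xyz":[17.6,-28,0],"spin":0},{"xyz":[17.7,-28.2,0],"spin":0},{"xyz":[17.7,-28.2,0],"spin":0},{"xyz":[17.7,-28.2,0],"spin":0}]' 0
cat >> h.py <<'E'
def stubs(name,im,hs):
    u=cv2.inRange(cv2.cvtColor(im,cv2.COLOR_BGR2HSV),(45,90,40),(80,255,255))
    k,l,s,c=cv2.connectedComponentsWithStats(u)
    for x,y in zip(c[1:],s[1:]):
        if 2<y[4]<200:print(name,x.round(1),y[4],[cast(name,x,h).round(1)[:2] for h in hs])
E
python3 - <<'E'
from h import *
im=ctrl.get_image("wrist")[:,:,::-1].copy();cv2.imwrite("pics/w5.png",im)
stubs("wrist",im,(62,));go(381,271.5,28,-10)
blob("wrist",im,(321,175),66,(0,0,170),(180,60,255))
E
```

```text
t: 19.05
ee_pos: [381.9, 270.6, 217.2]
orientation: [2.402, 2.018, 0.01]
ft_force: [-0.2, -0.1, 0.1]
width: 88.1
wrist [318.1 183.8] 40 [array([381.1, 271.2])]
tcp [382.  270.5 217.2] jaw -10.0 tilt -1.0 w 87.7 shift [ 0.04 -0.25 18.92] spin 0.04181494970730171 q6 0.77 t 19.1
wrist (321, 175) centre [382.2 271.2] size [42.6 45.8] 35.0 encl ((381.62359619140625, 270.9231262207031), 23.485198974609375)
```

View pics/w5.png

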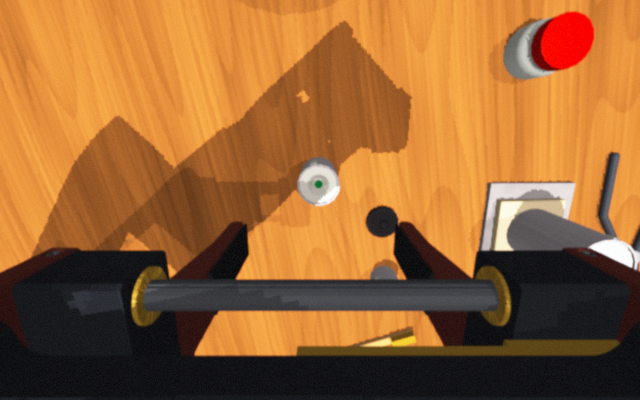

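B is at (318,184), between the fingers. The dark disc at (382,220) lies clear of them, so I'll descend and grip.

```bash
python3 -m inch '[{"xyz":[0,0,2],"spin":0},{"xyz":[0,0,5],"spin":0},{"xyz":[0,0,8],"spin":0},{"xyz":[0,0,11],"spin":0},{"xyz":[0,0,14],"spin":0},{"xyz":[0,0,16.5],"spin":0},{"xyz":[0,0,18],"spin":0},{"xyz":[0,0,18.7],"spin":0},{"xyz":[0,0,18.9],"spin":0},{"xyz":[0,0,18.9],"spin":0}]' 0
python3 -m inch '[{"xyz":[0,0,0],"spin":0},{"xyz":[0,0,0],"spin":0},{"xyz":[0,0,0],"spin":0},{"xyz":[0,0,0],"spin":0},{"xyz":[0,0,0],"spin":0},{"xyz":[0,0,0],"spin":0},{"xyz":[0,0,0],"spin":0},{"xyz":[0,0,0],"spin":0},{"xyz":[0,0,0],"spin":0},{"xyz":[0,0,0],"spin":0}]' 1
python3 -m inch '[{"xyz":[0,0,-0.5],"spin":0},{"xyz":[0,0,-2],"spin":0},{"xyz":[0,0,-4],"spin":0},{"xyz":[0,0,-6.5],"spin":0},{"xyz":[0,0,-9],"spin":0},{"xyz":[0,0,-11.5],"spin":0},{"xyz":[0,0,-13.5],"spin":0},{"xyz":[0,0,-14.5],"spin":0},{"xyz":[0,0,-15],"spin":0},{"xyz":[0,0,-15],"spin":0}]' 1
python3 -c "
from h import *
go(613,-46.5,49,-10)"
```

```text
t: 20.1
ee_pos: [384.0, 270.6, 28.4]
orientation: [2.403, 2.017, 0.01]
ft_force: [0.3, 0.3, -0.0]
width: 87.7
t: 21.1
ee_pos: [383.3, 270.4, 28.6]
orientation: [2.404, 2.017, 0.008]
ft_force: [-4.1, 1.1, 5.7]
width: 46.9
t: 22.1
ee_pos: [382.3, 270.3, 178.6]
orientation: [2.404, 2.017, 0.009]
ft_force: [-0.0, -0.1, -2.3]
width: 46.8
tcp [382.3 270.3 178.6] jaw -10.0 tilt -1.0 w 46.8 shift [-27.21  28.14  13.09] spin -0.003953331405170957 q6 0.77 t 22.1
```

```bash
python3 -m inch '[{"xyz":[-0.6,0.6,0],"spin":0},{"xyz":[-2,2.1,0],"spin":0},{"xyz":[-4,4.1,0],"spin":0},{"xyz":[-6.2,6.4,0],"spin":0},{"xyz":[-8.6,8.9,0],"spin":0},{"xyz":[-11,11.4,0],"spin":0},{"xyz":[-13.4,13.9,0],"spin":0},{"xyz":[-15.8,16.4,0],"spin":0},{"xyz":[-18.2,18.8,0],"spin":0},{"xyz":[-20.6,21.3,0],"spin":0},{"xyz":[-23,23.8,0],"spin":0},{"xyz":[-25,25.9,0],"spin":0},{"xyz":[-26.5,27.4,0],"spin":0},{"xyz":[-27.1,28,0],"spin":0},{"xyz":[-27.2,28.1,0],"spin":0},{"xyz":[-27.2,28.1,0],"spin":0},{"xyz":[-27.2,28.1,0],"spin":0}]' 1
python3 -c "
from h import *
go(613,-46.8,49,-10)"
```

```text
t: 23.8
ee_pos: [611.0, -45.4, 179.7]
orientation: [2.403, 2.019, 0.008]
ft_force: [0.1, -0.1, -3.0]
width: 47.1
tcp [611.  -45.4 179.7] jaw -9.9 tilt -1.0 w 47.1 shift [-0.13  0.14 13.07] spin 0.05638128687044741 q6 0.08 t 23.8
```

```bash
python3 -m inch '[{"xyz":[-0.1,0.1,1],"spin":0},{"xyz":[-0.1,0.1,3],"spin":0},{"xyz":[-0.1,0.1,5],"spin":0},{"xyz":[-0.1,0.1,7.5],"spin":0},{"xyz":[-0.1,0.1,10],"spin":0},{"xyz":[-0.1,0.1,11.7],"spin":0},{"xyz":[-0.1,0.1,12.5],"spin":0},{"xyz":[-0.1,0.1,12.8],"spin":0},{"xyz":[-0.1,0.1,13],"spin":0},{"xyz":[-0.1,0.1,13],"spin":0},{"xyz":[-0.1,0.1,13],"spin":0}]' 1
```

```text
t: 24.9
ee_pos: [613.2, -46.5, 50.6]
orientation: [2.402, 2.018, 0.01]
ft_force: [-0.7, -0.5, -2.3]
width: 46.3
```

```bash
python3 -m inch '[{"xyz":[0,0,0.05],"spin":0},{"xyz":[0,0,0.1],"spin":0},{"xyz":[0,0,0.15],"spin":0},{"xyz":[0,0,0.2],"spin":0},{"xyz":[0,0,0.2],"spin":0},{"xyz":[0,0,0.2],"spin":0}]' 1
python3 -m inch '[{"xyz":[0,0,0],"spin":0},{"xyz":[0,0,0],"spin":0},{"xyz":[0,0,0],"spin":0},{"xyz":[0,0,0],"spin":0},{"xyz":[0,0,0],"spin":0},{"xyz":[0,0,0],"spin":0},{"xyz":[0,0,0],"spin":0}]' 0
python3 -m inch '[{"xyz":[0,0,-1],"spin":0},{"xyz":[0,0,-3],"spin":0},{"xyz":[0,0,-6],"spin":0},{"xyz":[0,0,-9.5],"spin":0},{"xyz":[0,0,-12.5],"spin":0},{"xyz":[0,0,-14.5],"spin":0},{"xyz":[0,0,-15.5],"spin":0},{"xyz":[0,0,-15.5],"spin":0}]' 0
python3 -c "
from h import *
go(445,105.5,205,-10)"
```

```text
t: 25.5
ee_pos: [613.3, -46.5, 48.6]
orientation: [2.403, 2.018, 0.01]
ft_force: [-0.5, 0.5, -1.4]
width: 47.1
t: 26.2
ee_pos: [613.3, -46.5, 48.7]
orientation: [2.402, 2.018, 0.01]
ft_force: [0.1, -0.2, -0.2]
width: 88.2
t: 27.0
ee_pos: [612.9, -46.7, 205.4]
orientation: [2.401, 2.016, 0.013]
ft_force: [-0.1, -0.2, -0.0]
width: 87.8
tcp [612.9 -46.7 205.4] jaw -9.9 tilt -0.9999 w 87.8 shift [ 12.09 -19.17  -0.12] spin 0.05172273968229035 q6 0.08 t 27.0
```

```bash
python3 -m inch '[{"xyz":[0.4,-0.6,0],"spin":0},{"xyz":[1.4,-2.2,0],"spin":0},{"xyz":[3,-4.8,0],"spin":0},{"xyz":[5,-7.9,0],"spin":0},{"xyz":[7,-11.1,0],"spin":0},{"xyz":[9,-14.3,0],"spin":0},{"xyz":[10.8,-17.1,0],"spin":0},{"xyz":[11.8,-18.7,0],"spin":0},{"xyz":[12.1,-19.2,0],"spin":0},{"xyz":[12.1,-19.2,0],"spin":0},{"xyz":[12.1,-19.2,0],"spin":0}]' 0
python3 - <<'E'
from h import *
im=ctrl.get_image("wrist")[:,:,::-1].copy();cv2.imwrite("pics/w6.png",im)
stubs("wrist",im,(46,));go(445,105.5,14,-10)
blob("wrist",im,(320,180),50,(0,0,170),(180,60,255))
E
```

```text
t: 28.1
ee_pos: [445.2, 105.4, 203.5]
orientation: [2.401, 2.016, 0.013]
ft_force: [-0.6, 0.4, -0.1]
width: 87.6
wrist [547.  109.4] 104 [array([698.4, 142.2])]
wrist [319.9 183.4] 42 [array([447. , 105.4])]
wrist [513.7 219.4] 64 [array([662.6,  23.2])]
tcp [445.4 105.2 203.5] jaw -10.0 tilt -0.9999 w 88.0 shift [-0.02 -0.24 18.95] spin 0.020645062703579242 q6 0.38 t 28.15
wrist (320, 180) centre [444.9  46. ] size [486.3 878.1] 79.3 encl ((425.6106872558594, -56.264652252197266), 460.55419921875)
```

View pics/w6.png

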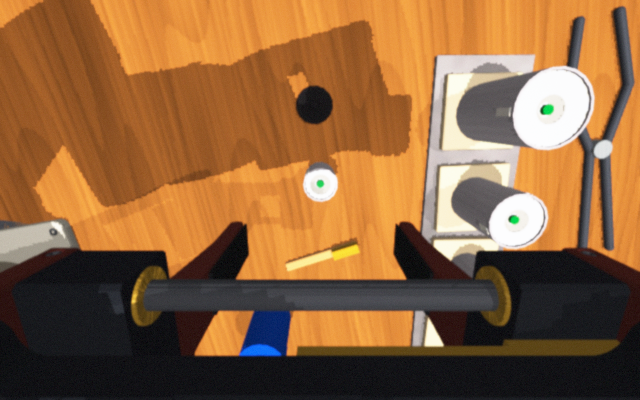

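A is at (320,183), between the fingers. The brush at (322,256) is clear of them. C and D stand upright on their tiles at (500,210) and (535,105).

```bash
python3 -m inch '[{"xyz":[0,0,2],"spin":0},{"xyz":[0,0,5],"spin":0},{"xyz":[0,0,8],"spin":0},{"xyz":[0,0,11],"spin":0},{"xyz":[0,0,14],"spin":0},{"xyz":[0,0,16.5],"spin":0},{"xyz":[0,0,18],"spin":0},{"xyz":[0,0,18.6],"spin":0},{"xyz":[0,0,18.7],"spin":0},{"xyz":[0,0,18.7],"spin":0}]' 0
python3 -m inch '[{"xyz":[0,0,0],"spin":0},{"xyz":[0,0,0],"spin":0},{"xyz":[0,0,0],"spin":0},{"xyz":[0,0,0],"spin":0},{"xyz":[0,0,0],"spin":0},{"xyz":[0,0,0],"spin":0},{"xyz":[0,0,0],"spin":0},{"xyz":[0,0,0],"spin":0},{"xyz":[0,0,0],"spin":0},{"xyz":[0,0,0],"spin":0},{"xyz":[0,0,0],"spin":0}]' 1
python3 -m inch '[{"xyz":[0,0,-0.5],"spin":0},{"xyz":[0,0,-2],"spin":0},{"xyz":[0,0,-4],"spin":0},{"xyz":[0,0,-6.5],"spin":0},{"xyz":[0,0,-9],"spin":0},{"xyz":[0,0,-11.5],"spin":0},{"xyz":[0,0,-13.5],"spin":0},{"xyz":[0,0,-14.5],"spin":0},{"xyz":[0,0,-15],"spin":0},{"xyz":[0,0,-15],"spin":0}]' 1
python3 -c "
from h import *
go(597,-148.7,37,-10)"
```

```text
t: 29.15
ee_pos: [448.0, 105.1, 16.8]
orientation: [2.402, 2.015, 0.014]
ft_force: [0.6, 0.4, 0.6]
width: 87.3
t: 30.25
ee_pos: [447.7, 105.1, 16.8]
orientation: [2.402, 2.015, 0.013]
ft_force: [-1.8, -0.0, 4.8]
width: 37.4
t: 31.25
ee_pos: [446.2, 105.0, 166.9]
orientation: [2.402, 2.015, 0.014]
ft_force: [-0.2, 0.2, -0.5]
width: 37.5
tcp [446.2 105.  166.9] jaw -10.0 tilt -0.9999 w 37.5 shift [-22.4   19.12  13.15] spin -0.010631054089614622 q6 0.38 t 31.25
```

```bash
python3 -m inch '[{"xyz":[-0.6,0.5,0],"spin":0},{"xyz":[-2,1.7,0],"spin":0},{"xyz":[-4,3.4,0],"spin":0},{"xyz":[-6.5,5.5,0],"spin":0},{"xyz":[-9,7.7,0],"spin":0},{"xyz":[-11.5,9.8,0],"spin":0},{"xyz":[-14,12,0],"spin":0},{"xyz":[-16.5,14.1,0],"spin":0},{"xyz":[-19,16.2,0],"spin":0},{"xyz":[-21,17.9,0],"spin":0},{"xyz":[-22.1,18.9,0],"spin":0},{"xyz":[-22.4,19.1,0],"spin":0},{"xyz":[-22.4,19.1,0],"spin":0},{"xyz":[-22.4,19.1,0],"spin":0}]' 1
python3 -c "
from h import *
go(597,-148.7,37,-10)"
```

```text
t: 32.65
ee_pos: [594.5, -147.8, 168.0]
orientation: [2.402, 2.016, 0.013]
ft_force: [-0.6, 0.3, -0.7]
width: 38.0
tcp [ 594.5 -147.8  168. ] jaw -10.0 tilt -1.0 w 38.0 shift [-0.08  0.14 13.1 ] spin 0.024144275325227227 q6 -0.09 t 32.65
```

```bash
python3 -m inch '[{"xyz":[-0.1,0.1,1],"spin":0},{"xyz":[-0.1,0.1,3],"spin":0},{"xyz":[-0.1,0.1,5],"spin":0},{"xyz":[-0.1,0.1,7.5],"spin":0},{"xyz":[-0.1,0.1,10],"spin":0},{"xyz":[-0.1,0.1,11.7],"spin":0},{"xyz":[-0.1,0.1,12.5],"spin":0},{"xyz":[-0.1,0.1,12.8],"spin":0},{"xyz":[-0.1,0.1,13],"spin":0},{"xyz":[-0.1,0.1,13.1],"spin":0},{"xyz":[-0.1,0.1,13.1],"spin":0},{"xyz":[-0.1,0.1,13.1],"spin":0}]' 1
```

```text
t: 33.85
ee_pos: [597.0, -149.0, 37.7]
orientation: [2.401, 2.016, 0.014]
ft_force: [0.3, 0.1, -0.6]
width: 37.6
```

```bash
python3 -m inch '[{"xyz":[0,0,0.05],"spin":0},{"xyz":[0,0,0.1],"spin":0},{"xyz":[0,0,0.1],"spin":0},{"xyz":[0,0,0.1],"spin":0}]' 1
python3 -m inch '[{"xyz":[0,0,0],"spin":0},{"xyz":[0,0,0],"spin":0},{"xyz":[0,0,0],"spin":0},{"xyz":[0,0,0],"spin":0},{"xyz":[0,0,0],"spin":0},{"xyz":[0,0,0],"spin":0},{"xyz":[0,0,0],"spin":0},{"xyz":[0,0,0],"spin":0}]' 0
python3 -m inch '[{"xyz":[0,0,-1],"spin":0},{"xyz":[0,0,-3],"spin":0},{"xyz":[0,0,-6],"spin":0},{"xyz":[0,0,-9.5],"spin":0},{"xyz":[0,0,-13],"spin":0},{"xyz":[0,0,-16.5],"spin":0},{"xyz":[0,-2,-20],"spin":0},{"xyz":[0,-5,-22],"spin":0},{"xyz":[0,-8.5,-23],"spin":0},{"xyz":[0,-12,-24],"spin":0},{"xyz":[0,-15,-24],"spin":0},{"xyz":[0,-17,-24],"spin":0},{"xyz":[0,-18,-24],"spin":0},{"xyz":[0,-18,-24],"spin":0}]' 0
python3 - <<'E'
from h import *
im=ctrl.get_image("top")[:,:,::-1].copy()
stubs("top",im,(66,82,100,118))
cv2.imwrite("pics/t7.png",cv2.resize(im[120:270,210:470],None,fx=3,fy=3,interpolation=cv2.INTER_CUBIC))
im=ctrl.get_image("scene")[:,:,::-1].copy();cv2.imwrite("pics/s7.png",cv2.resize(im[120:330,170:450],None,fx=2.8,fy=2.8,interpolation=cv2.INTER_CUBIC))
E
```

```text
t: 34.25
ee_pos: [597.3, -149.1, 36.9]
orientation: [2.401, 2.015, 0.014]
ft_force: [0.0, 0.4, 1.3]
width: 37.8
t: 35.05
ee_pos: [597.3, -149.1, 36.9]
orientation: [2.401, 2.015, 0.014]
ft_force: [-0.2, -0.8, -0.5]
width: 87.9
t: 36.45
ee_pos: [416.6, -117.9, 275.5]
orientation: [2.401, 2.015, 0.015]
ft_force: [0.5, -0.0, 0.2]
width: 87.8
top [274.5 152.5] 4 [array([657.1, 155.4]), array([653.6, 153.8]), array([649.7, 152. ]), array([645.8, 150.2])]
top [307.2 159.8] 6 [array([636.1,  50.6]), array([632.8,  50. ]), array([629.1,  49.4]), array([625.4,  48.8])]
top [337.2 166.6] 5 [array([616.7, -45.4]), array([613.6, -45. ]), array([610.2, -44.6]), array([606.7, -44.2])]
top [369.5 173.5] 4 [array([ 597.2, -148.4]), array([ 594.3, -147. ]), array([ 591. , -145.4]), array([ 587.8, -143.9])]
top [444.5 215. ] 12 [array([ 471. , -386.5]), array([ 469.3, -382.7]), array([ 467.5, -378.5]), array([ 465.6, -374.3])]
top [ 77.5 334.5] 6 [array([ 73.2, 739.3]), array([ 75.5, 732. ]), array([ 78.1, 723.7]), array([ 80.7, 715.4])]
top [ 90.6 364.1] 9 [array([-14.2, 692.8]), array([-11. , 685.8]), array([ -7.5, 678.1]), array([ -3.9, 670.3])]
```

View pics/t7.png

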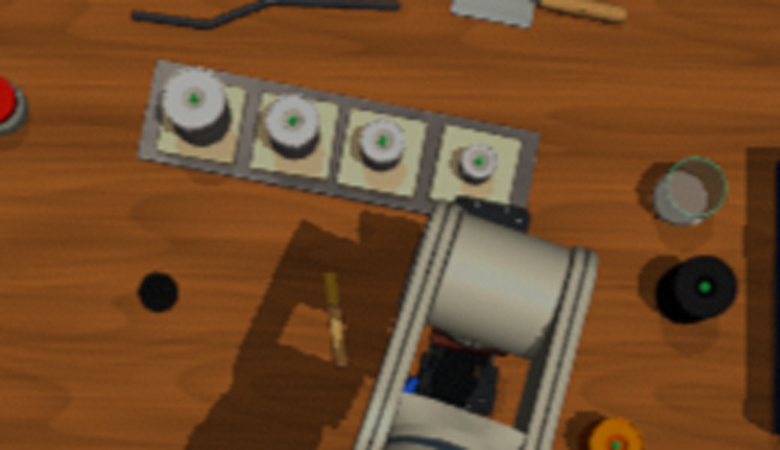

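View pics/s7.png

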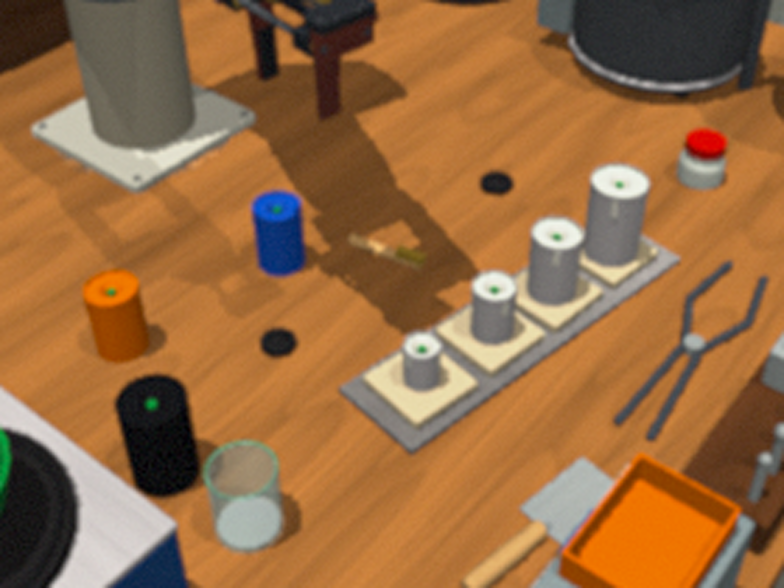

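The top view shows the four flasks in descending size from (195,105) to (478,162), and the scene view shows all of them upright, with the beaker still standing at (245,500). My least certain number is tile 4's centre, so I'll do one more check of it before handing in.

```bash
python3 - <<'E'
from h import *
im=cv2.imread("pics/top0.png")
for lo in(140,150,160):
    blob("top",im,(277,161),20,(15,15,lo),(45,140,255),1)
a=np.array([(163,34),(246,45),(235,128),(151,118)])/3.2+[214.8,134.8]
print([cast("top",x,20).round(1)[:2] for x in a],cast("top",a.mean(0),20))
E
```

```text
top (277, 161) centre [644.3 152.3] size [85.2 83. ] 81.9 encl 
top (277, 161) centre [644.4 152. ] size [80.8 83. ] 81.4 encl 
top (277, 161) centre [644.2 151.9] size [79.3 81.8] 81.7 encl 
[array([690. , 189.6]), array([680.7, 104.1]), array([594.3, 112.5]), array([602.4, 198.5])] [641.73660625 151.20157627  20.        ]
```

```bash
python3 -c "
from workcell import ctrl
print(ctrl.close_job())"
```

```text
the job is handed in; nothing more can be done
None
```

All four flasks are standing upright on the kiln tiles, and I handed the job in at about 36 s of the 112 s allowed. I loaded them largest first: D on tile 4 (nearest the kiln, which is on the left), then C on tile 3, B on tile 2 and A on tile 1.

- **Position:** In the last top view each flask's wax stub was within about 3 mm of its tile's centre. That includes the calibration error of about 2 mm.
- **Scene:** The last pictures show all four flasks upright, and the beaker, the look-alikes and the small loose items standing clear. I judged the beaker from the pictures only and did not measure its position. The gripper was open and well clear of everything.
- **Forces:** No wrist reading I took went above about 8 N.
- **Disagreements:** For tile 4's centre along the row, my first estimate from the top camera was 153.6 mm, thrown off by a poor colour mask. The wrist camera gave 149.2 mm and a better mask about 152 mm. D stands at about 149–150 mm. The tool also drifted to a tilt of about 0.8° by the end, with no visible effect.

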